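Lock a network camera's bezel ring with a two-pin spanner

TASK

Take the two-pin spanner out of its rest, put both its pins well into the two holes of the metal bezel ring on the tilted network camera before turning it, and with the spanner turn the ring clockwise (seen looking at its face) until it is fully home against its stop. Then stand the spanner back in its rest, bar seated in the notches as it was (either way round), let go, and leave the phone and the mug where they are.

Things in the scene. Friction and masses are not known exactly. Their poses are not given: they have to be found in the camera images.
- spanner_grip (a point): Centre of the spanner's upright grip blade: 60 mm tall (z), 44 wide (y), 10 thick (x, the way to grip across). The one-piece plain steel spanner weighs about 0.2 kg and is the same turned half round. z points up the blade, away from the pins. Below this point: bar top 30 mm, bar underside 42 mm, pin ends 62 mm.
- spanner_bar (a point): Middle of the underside of the spanner's cross bar, which is 98 mm long (y), 14 wide (x), 12 tall, with the grip blade standing on its middle. From the underside two round pins, 7 mm in diameter and 20 mm long, point down at y = +33 and -33 mm. Axes as spanner_grip.
- pin_a (a point): Centre of the end of the spanner's pin at +y (62 mm below spanner_grip); axes as spanner_grip.
- pin_b (a point): Centre of the end of the spanner's pin at -y; axes as spanner_grip.
- camera: White round network camera, 108 mm across, on a black base plate 150 x 130 mm fixed to the desk; origin under the base near its middle, z up, front to -x. Its face leans 30 degrees from level towards its front and carries the bezel ring. In the face's middle a fixed black lens window, 41 mm across, stands about 8 mm proud of the ring's face.
- ring_face (a point): Centre of the front face of the aluminium bezel ring, 100 mm outside diameter, 10 mm thick. z points straight out of the face along the ring's axis; y runs along the line through the two holes and turns with the ring. Its round through holes, 12 mm in diameter, 10 mm deep, lie at y = +33 and -33 mm, with a fixed floor under them.
- hole_a (a point): Centre of the bottom of the ring's hole at +y, 10 mm below the face; axes as ring_face.
- hole_b (a point): Centre of the bottom of the ring's hole at -y, 10 mm below the face; axes as ring_face.
- bezel (a joint): Turn of the bezel ring about its axis in rad; grows clockwise seen looking at the face. It starts between -0.5 and -0.2; the fixed stop is at +0.5 (home). At 0 the hole line is level. It turns against a steady friction of about 0.08 N m and stays where it is left.
- rest_seat (a point): Middle of the seat of the grey spanner rest (70 x 125 mm, fixed), 30 mm above the desk: spanner_bar lies here when the spanner is in its rest, bar along y, pins hanging free between two end posts. The posts' cheeks flare outwards to 11 mm above the seat, with about 3 mm each side of the bar; end walls, 38 mm above the desk, leave 5 mm at each bar end. z up.
- phone: Black phone lying flat, 150 x 74 x 8 mm, origin at the centre of its underside. Bystander.
- mug: White mug, 80 mm across, 90 mm tall, origin at the centre of its underside. Bystander.
Mind the look-alikes: they are no part of the job. What is meant by the part that bears rest_seat is not yellow, and is the smaller of those in its own colour. Of the things that look like the part that bears spanner_grip, the middle-sized one is meant.

How it is judged:
On the way, in this order (a step that is already met when the one before it is completed fails the run):
1. both pins are in the ring's two holes, at least about 3 mm deep, and the ring has not yet been turned (holes moved less than 5 mm) (((distance between pin_a and hole_a below 0.0075 m and distance between pin_b and hole_b below 0.0075 m) or (distance between pin_a and hole_b below 0.0075 m and distance between pin_b and hole_a below 0.0075 m)) and distance of hole_a from where it was at the start of the episode below 0.005 m), for 0.1 s.
2. with both pins still in the holes the ring is home (at least 0.42 of 0.5 rad) (((distance between pin_a and hole_a below 0.0075 m and distance between pin_b and hole_b below 0.0075 m) or (distance between pin_a and hole_b below 0.0075 m and distance between pin_b and hole_a below 0.0075 m)) and value of joint bezel above 0.42 rad), for 0.1 s.
At the end, for the whole second after the job is handed in: The ring is home at its stop (0.42 rad or more of 0.5); the spanner stands at rest, released, in its rest: bar within 9 mm of the seat and 0.15 rad of its line, upright within 0.12 rad (value of joint bezel above 0.42 rad and distance between spanner_bar and rest_seat below 0.009 m and angle between spanner_bar's own z axis and vertical below 0.12 rad and angle between the y axis of spanner_bar and the y axis of rest_seat, either way round below 0.15 rad and linear speed of spanner below 0.02 m/s); the robot touches nothing.
It fails at once if the phone or mug is pushed more than 25 mm or the mug is tipped (distance of any of phone, mug from where it was at the start of the episode above 0.025 m or angle between mug's own z axis and vertical above 0.3 rad).
It also fails if it takes over 59 s, if anything falls off the work surface, if the arm or the gripper's body presses on something with over 40 N, if the wrist force passes 120 N, or if a joint passes its speed limit or range.

ROBOT

A 6-joint arm with a two-finger parallel gripper is mounted at the origin on the work surface. World frame = base frame: x ahead of the robot, y to its left, z up, the work surface at z = 0. Lengths are in m, angles in rad, forces in N, time in s.
With the tool pointing down it reaches from about 0.3 to 0.775 m from the base axis. Payload 14.6 kg.
Tool frame: the origin (TCP) lies midway between the tips of the shut fingers; the grasp point (between the pads) lies 19 mm behind it (robot.pinch_z is the distance from the TCP to the grasp point, in m); z points along the fingers, x is the direction in which the jaws open and shut, and the axes are right-handed (so a half turn about z gives the same grasp; the last joint's range is limited). The gripper opens to 94 mm and grips with 3 to 60 N. Pads are 16 mm wide; open, the fingers measure 119 mm over their backs; the gripper's body (75 mm by 177 mm) begins 78 mm behind the grasp point.
Start: joints at [-1.407, 0.3, 1.521, -0, 1.321, -0.067], TCP at [0.126, -0.535, 0.205] pointing down, gripper open.
Joint ranges: [-3.03, 3.03], [-0.79, 2.21], [0.23, 2.52], [-1.04, 4.18], [0, 3.07], [-2.55, 2.55]. Speed limits (rad/s): [2.22, 2.22, 2.57, 3.14, 3.14, 3.14].

INTERFACE

Orientations are given as a unit quaternion [w, x, y, z].
In Python, from rig import robot gives the robot as it stands.
- The arm moves only by the tool drive_tool, never from a script. Its argument "plan" is text: rows parted by semicolons, each of 7 numbers parted by spaces: the turn, a rotation vector about the world's x, y, z in rad, then the shift along the world's x, y, z in m, then the gripper command: -1 is shut, 1 is fully open, values between are in proportion. In form: wx wy wz dx dy dz jaw; .... A call has exactly 10 rows; each row is the pose to reach, as a shift and turn from the pose commanded when the call began; what a row does not reach only later rows make up. A row lasts 1/10 s, in which the tool goes at most 50 mm and 8.59 degrees, less where a joint would pass 70% of its speed; a pose out of reach is approached as far as the arm can. A call with a gripper value outside its range is refused whole. The fingers move at their own pace and stop on an object; "squeeze" is the grip in N (left out, the last holds). Time passes only in rows, so rows that repeat a pose let the fingers close, or fill a call up. It gives the time, the measured TCP pose, the force and the opening at its end, in the units of the state.
- robot.get_state(): the state, without advancing time (a new reading comes with each control period).
- robot.get_image(name): name is "scene" or "top" or "wrist"; returns a dict with "pixels" (480x640x3 uint8, red, green, blue), "z_map" (480x640 float32, m along the optical axis (not along the pixel's ray), 0 where there is no reading), "K" (3x3 intrinsics, pixels), "R" (3x3) and "t" (3): a world point X has camera coordinates R X + t. Camera axes: x right, y down, z forward; pixel columns grow to the right and rows downward; lengths in m; the calibration is good to about 2 mm. A picture is of the moment at which its call begins.
- robot.sign_off(): hands the job in, once; it reports no verdict.
The state is a dict: "time_s": time; "joint_positions": joint angles; "joint_vel": joint speeds; "joint_efforts": joint torques, N m; "tool_pos": TCP position; "eef_rot": TCP orientation; "wrist_force": force on the tool from outside, world axes, zero at the start; "torque": the same for the moment, N m; "gripper_width": finger opening in m.
Only numpy, scipy, OpenCV 4.12 (cv2) and the standard library are available. Lean on these libraries where they do the work, as an engineer would, in place of code of your own. Each camera call takes 0.05 s, during which the arm holds its last target. There are 200 camera calls.

## Working session

There is one attempt and no reset: what is moved stays moved. The work goes in short steps, Python scripts to look and compute and a tool call to move; the robot and the scene stay as the last step left them, time stands still between calls to the robot, and variables do not carry over. Pictures are saved under pics/ and viewed, about 8 in all and at most 12, crops included, and the job is handed in when it is done.

Besides the shell and the picture viewer there is one more tool, called after ">>>" as name(argument=value, ...), one argument or row to a line, values as JSON. drive_tool: Moves the arm, as the interface text tells. Its arguments: {"type":"object","properties":{"plan":{"type":"string"},"squeeze":{"type":"number"}},"required":["plan"]}

```bash
mkdir -p pics; ls
cat > h.py <<'E'
import numpy as np, cv2, pickle
from rig import robot
def grab(n,save=None):
    im=robot.get_image(n)
    im={k:np.array(v) if not isinstance(v,str) else v for k,v in im.items()}
    if save: cv2.imwrite('pics/'+save,im['pixels'][:,:,::-1]); pickle.dump(im,open(f'pics/{save}.pkl','wb'))
    return im
def load(s): return pickle.load(open(f'pics/{s}.pkl','rb'))
def cloud(im):
    z=im['z_map'];v,u=np.mgrid[:480,:640]
    p=np.stack([u,v,np.ones_like(u)],-1)@np.linalg.inv(im['K']).T*z[...,None]
    P=(p-im['t'])@im['R']; P[z==0]=np.nan
    return P
def ray(im,uv,z):
    d=im['R'].T@np.linalg.inv(im['K'])@np.array([uv[0],uv[1],1.]); c=-im['R'].T@im['t']
    return c+d*(z-c[2])/d[2]
def proj(im,X):
    p=im['K']@(im['R']@np.asarray(X)+im['t']); return p[:2]/p[2]
E
python3 - <<'E'
from h import *
a=grab('scene','s0.png');b=grab('top','t0.png');c=grab('wrist','w0.png')
for i in (a,b,c): print((-i['R'].T@i['t']).round(3), i['K'][0,0], (i['z_map']>0).mean())
print(robot.get_state(), robot.pinch_z)
E
```

```text
pics
[1.222 0.242 0.732] 548.0126021723113 0.9960384114583334
[ 0.415 -0.05   1.175] 565.2691319931886 0.9960188802083333
[ 0.203 -0.517  0.385] 391.6737417406237 0.9960123697916666
{'time_s': 0.15, 'joint_positions': array([-1.40660993e+00,  3.00313230e-01,  1.52140772e+00, -2.69481442e-05,
        1.32068797e+00, -6.65510288e-02]), 'joint_vel': array([ 0.0008136 , -0.00294459, -0.00306912, -0.00073134,  0.0001329 ,
        0.00239769]), 'joint_efforts': array([ 5.79881671e-04, -5.31962478e+01, -3.52817380e+01,  7.07983668e-02,
        2.35633057e-02, -6.98528220e-05]), 'tool_pos': array([ 0.12576868, -0.53523718,  0.20504627]), 'eef_rot': array([-2.64498711e-04,  7.83805387e-01, -6.21006400e-01, -3.11103015e-04]), 'wrist_force': array([-0.41461066, -0.97790743,  0.80182037]), 'torque': array([ 0.01740899,  0.01628979, -0.01999389]), 'gripper_width': 0.09414484405768829} 0.0188
```

View pics/s0.png

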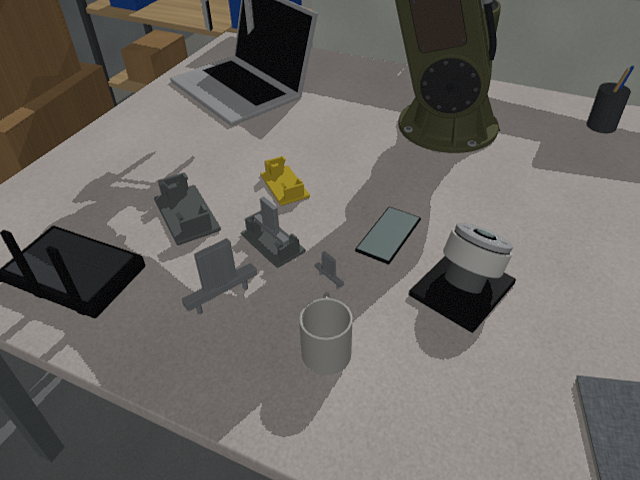

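View pics/t0.png

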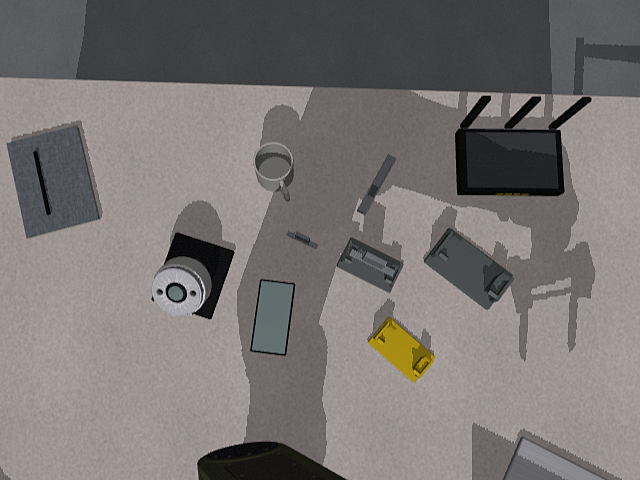

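The top view shows three spanner shapes: large at (377,184), middle at (370,262) standing in a rest, and small at (302,239). There are two grey rests, the smaller at (370,263) and the larger at (468,267), plus a yellow one at (402,349). I take the spanner at (370,262) in the small grey rest as the one meant, since it is middle-sized and its rest is the smaller grey one. I'll check both in an enlarged crop and measure.

Run:
```python
from h import *
t=load('t0.png');s=load('s0.png')
a=cv2.resize(t['pixels'][225:305,325:415],(400,355),interpolation=cv2.INTER_CUBIC)
b=cv2.resize(t['pixels'][245:325,140:230],(400,355),interpolation=cv2.INTER_CUBIC)
cv2.imwrite('pics/crop1.png',np.hstack([a,b])[:,:,::-1])
P=cloud(t)
print('desk z',np.nanmedian(P[400:440,100:190,2]), np.nanmedian(P[330:370,320:350,2]))
# spanner: points above 60 mm in rest region
def box(P,u0,u1,v0,v1): return P[v0:v1,u0:u1].reshape(-1,3)
Q=box(P,330,410,230,300)
for lo,hi in ((.02,.033),(.033,.048),(.048,.09),(.095,.12)):
    q=Q[(Q[:,2]>lo)&(Q[:,2]<hi)]
    if len(q)>5:
        (c,wh,an)=cv2.minAreaRect((q[:,:2]*1000).astype(np.float32)); print('T',lo,hi,len(q),np.round(c,1),np.round(wh,1),round(an,1),q[:,2].max().round(4),np.median(q[:,2]).round(4))
PS=cloud(s);Q=PS[190:280,230:310].reshape(-1,3)
for lo,hi in ((.02,.033),(.033,.048),(.055,.098),(.095,.12)):
    q=Q[(Q[:,2]>lo)&(Q[:,2]<hi)]
    if len(q)>5:
        (c,wh,an)=cv2.minAreaRect((q[:,:2]*1000).astype(np.float32)); print('S',lo,hi,len(q),np.round(c,1),np.round(wh,1),round(an,1),q[:,2].max().round(4))
```

```text
desk z -0.00042454885693132545 -0.0005977852886161135
T 0.02 0.033 135 [ 559.7 -192.1] [117.5  41. ] 64.7 0.033 0.03
T 0.033 0.048 479 [ 560.4 -193. ] [117.4  45.9] 64.2 0.0478 0.0398
T 0.048 0.09 86 [ 557.1 -190.1] [44.2  7. ] 56.2 0.0899 0.0691
T 0.095 0.12 127 [ 560.8 -192.9] [43.9 10.4] 65.1 0.1072 0.1008
S 0.02 0.033 287 [ 554.6 -195.7] [268.4 109.3] 23.7 0.0329
S 0.033 0.048 789 [ 568.8 -189.1] [265.7 109.4] 23.5 0.048
S 0.055 0.098 384 [ 629.3 -179.7] [162.   42.1] 10.4 0.098
S 0.095 0.12 158 [ 624.6 -178.8] [160.8  40.9] 11.8 0.1177
```

View pics/crop1.png

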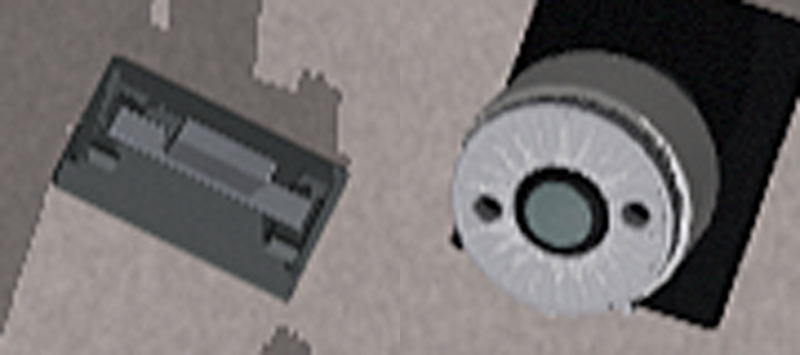

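The crop confirms it: the left half shows the blade (about 44 x 10 mm, top at z ≈ 0.101) on its bar in the small grey rest. The right half shows the ring, with its holes at top-view pixels of about (160,292) and (193,293) and the lens at (175,292). Next I'll measure the ring.

```bash
cat > ring.py <<'E'
from h import *
def ringfit(im,c0,name='',rmax=.055):
    P=cloud(im); d=np.linalg.norm(P-c0,axis=-1)
    g=cv2.cvtColor(im['pixels'],cv2.COLOR_RGB2GRAY)
    m=(d<rmax)&(g>110)
    q=P[m]
    rng=np.random.default_rng(0);best=0
    for _ in range(500):
        a=q[rng.choice(len(q),3,False)];n=np.cross(a[1]-a[0],a[2]-a[0]);l=np.linalg.norm(n)
        if l<1e-6: continue
        n/=l
        if abs(n[2])<.7: continue
        k=np.abs((q-a[0])@n)<.0015
        if k.sum()>best: best=k.sum();B=k
    p=q[B];c=p.mean(0);n=np.linalg.svd(p-c)[2][2];n*=np.sign(n[2])
    print(name,'plane',c.round(4),n.round(4),'tilt',np.degrees(np.arccos(n[2])).round(2),'az',np.degrees(np.arctan2(n[1],n[0])).round(1),best,len(q))
    return c,n
def onplane(im,uv,c,n):
    d=im['R'].T@np.linalg.inv(im['K'])@np.array([uv[0],uv[1],1.]); o=-im['R'].T@im['t']
    return o+d*(((c-o)@n)/(d@n))
def rectify(im,c,n,res=.0005,half=.06,thr=90):
    """image of the plane, seen from outside; +e2 = uphill"""
    up=np.array([0,0,1.]);e2=up-n*(up@n);e2/=np.linalg.norm(e2);e1=np.cross(e2,n)
    N=int(2*half/res);v,u=np.mgrid[:N,:N]
    X=c+((u-N/2)*res)[...,None]*e1-((v-N/2)*res)[...,None]*e2
    p=(X@im['R'].T+im['t'])@im['K'].T; p=p[...,:2]/p[...,2:]
    return cv2.remap(im['pixels'],p.astype(np.float32),None,cv2.INTER_CUBIC),X,e1,e2
E
python3 - <<'E'
from ring import *
for nm,uv in (('t0.png',(170,300)),('s0.png',(492,232))):
    im=load(nm);P=cloud(im)
    if nm[0]=='t': c0=P[299:303,172:178].reshape(-1,3).mean(0); c0=np.nanmedian(P[275:310,155:198].reshape(-1,3),0)
    c,n=ringfit(im,c0,nm)
    r,X,e1,e2=rectify(im,c,n); cv2.imwrite('pics/rect_'+nm,r[:,:,::-1])
    g=cv2.cvtColor(r,cv2.COLOR_RGB2GRAY)
    nb,l,st,ce=cv2.connectedComponentsWithStats((g<100).astype(np.uint8))
    for i in range(1,nb):
        if 100<st[i,4]<9000:
            u,v=ce[i].round().astype(int);print(nm,st[i],X[v,u].round(4))
    # ring outline: bright region
E
cd pics; python3 -c "
import cv2,numpy as np
cv2.imwrite('rect.png',cv2.resize(np.hstack([cv2.imread('rect_t0.png'),cv2.imread('rect_s0.png')]),(800,400)))"
```

```text
t0.png plane [0.4875 0.186  0.1008] [-0.4847  0.1383  0.8637] tilt 30.27 az 164.1 913 1725
t0.png [  47    0  193  193 5632] [0.5013 0.1431 0.1154]
t0.png [  42   10  183  126 2322] [0.5151 0.1599 0.1204]
t0.png [  79   80   85   85 3199] [0.4876 0.1849 0.101 ]
t0.png [172  91  25  23 436] [0.4862 0.1531 0.1053]
t0.png [ 46 129  25  24 447] [0.4877 0.2182 0.0957]
t0.png [ 31 168  13  21 162] [0.4745 0.2334 0.0859]
s0.png plane [0.494  0.1884 0.1056] [-0.472   0.1416  0.8702] tilt 29.52 az 163.3 481 744
s0.png [   1    0   36  130 1951] [0.5384 0.2288 0.1231]
s0.png [ 116    0   96   80 2708] [0.5274 0.1543 0.1292]
s0.png [100   6  16  19 179] [0.5401 0.1813 0.1317]
s0.png [  85   94   85   90 4185] [0.4893 0.1877 0.1031]
```

View pics/rect.png

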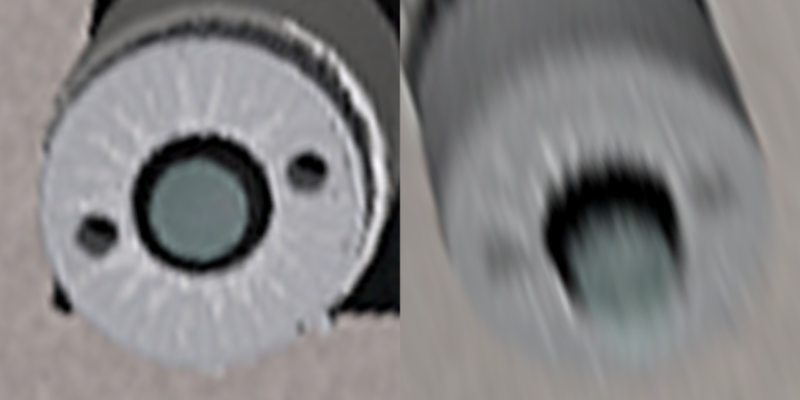

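The rectified view shows the hole line about 16° short of level (about −0.29 rad). The hole spacing is 65.8 mm against 66 given, and the tilt is 30.3° against 30. Now I'll move above the spanner.

>>> drive_tool(
  plan="0 0 0.09 0.039 0.0305 -0.003 -0.1; 0 0 0.18 0.078 0.061 -0.006 -0.1; 0 0 0.27 0.117 0.0915 -0.009 -0.1; 0 0 0.36 0.156 0.122 -0.012 -0.1; 0 0 0.45 0.195 0.1525 -0.015 -0.1; 0 0 0.54 0.234 0.183 -0.018 -0.1; 0 0 0.63 0.273 0.2135 -0.021 -0.1; 0 0 0.72 0.312 0.244 -0.024 -0.1; 0 0 0.81 0.351 0.2745 -0.027 -0.1; 0 0 0.9 0.39 0.305 -0.03 -0.1",
  squeeze=50,
)

```text
time_s: 1.15
tool_pos: [0.5171, -0.2288, 0.1752]
eef_rot: [-0.0, 0.976, -0.216, -0.0]
wrist_force: [0.0, -1.3, 0.4]
gripper_width: 0.0421
```

>>> drive_tool(
  plan="0 0 0.005 0.02 0.02 -0.005 -0.1; 0 0 0.005 0.045 0.037 -0.01 -0.1; 0 0 0.005 0.045 0.037 -0.01 -0.1; 0 0 0.005 0.045 0.037 -0.01 -0.1; 0 0 0.005 0.045 0.037 -0.01 -0.1; 0 0 0.005 0.045 0.037 -0.01 -0.1; 0 0 0.005 0.045 0.037 -0.01 -0.1; 0 0 0.005 0.045 0.037 -0.01 -0.1; 0 0 0.005 0.045 0.037 -0.01 -0.1; 0 0 0.005 0.045 0.037 -0.01 -0.1",
)

```text
time_s: 2.15
tool_pos: [0.5607, -0.1935, 0.1655]
eef_rot: [0.0, 0.976, -0.216, 0.0]
wrist_force: [-0.2, 0.6, 0.5]
gripper_width: 0.042
```

Run:
```python
from h import *
from scipy.spatial.transform import Rotation as R
w=grab('wrist','w1.png');s=robot.get_state()
Rt=R.from_quat(s['eef_rot'][[1,2,3,0]]).as_matrix()
print(s['time_s'],s['tool_pos'].round(4),Rt.round(3).tolist(),s['joint_positions'].round(3),s['gripper_width'])
P=cloud(w).reshape(-1,3);q=P[(P[:,2]>.094)&(P[:,2]<.106)&(abs(P[:,0]-.561)<.05)&(abs(P[:,1]+.193)<.05)]
c,wh,an=cv2.minAreaRect((q[:,:2]*1000).astype(np.float32));print(len(q),c,wh,an,np.median(q[:,2]))
print('cam in tool',(Rt.T@(-w['R'].T@w['t']-s['tool_pos'])).round(4))
```

```text
2.2 [ 0.5608 -0.1934  0.1655] [[0.907, -0.421, 0.0], [-0.421, -0.907, 0.0], [0.0, -0.0, -1.0]] [-0.394  0.429  1.441  0.     1.272  0.041] 0.042186439569668846
997 (562.3592529296875, -191.48446655273438) (43.9390983581543, 9.667726516723633) 64.99502563476562 0.10267016006588624
cam in tool [-0.0002 -0.0795 -0.18  ]
```

View pics/w1.png

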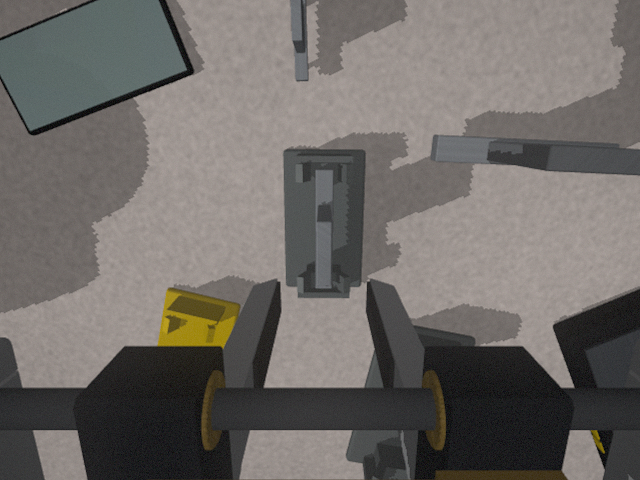

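The wrist view has the blade at (323,230), centred between the fingers, so I'll descend and grip.

>>> drive_tool(
  plan="0 0 0 0.0005 0.001 -0.03 -0.1; 0 0 0 0.0005 0.001 -0.06 -0.1; 0 0 0 0.0005 0.001 -0.085 -0.1; 0 0 0 0.0005 0.001 -0.1 -0.1; 0 0 0 0.0005 0.001 -0.109 -0.1; 0 0 0 0.0005 0.001 -0.109 -0.1; 0 0 0 0.0005 0.001 -0.109 -1; 0 0 0 0.0005 0.001 -0.109 -1; 0 0 0 0.0005 0.001 -0.109 -1; 0 0 0 0.0005 0.001 -0.109 -1",
  squeeze=50,
)

```text
time_s: 3.2
tool_pos: [0.5615, -0.1925, 0.0569]
eef_rot: [0.0, 0.976, -0.216, 0.0]
wrist_force: [0.2, 0.0, -0.1]
gripper_width: 0.0136
```

>>> drive_tool(
  plan="0 0 0 0 0 0 -1; 0 0 0 0 0 0 -1; 0 0 0 0 0 0.01 -1; 0 0 0 0 0 0.03 -1; 0 0 0 0 0 0.06 -1; 0 0 0 0 0 0.1 -1; 0 0 0 0 0 0.14 -1; 0 0 0 0 0 0.16 -1; 0 0 0 0 0 0.16 -1; 0 0 0 0 0 0.16 -1",
)

```text
time_s: 4.2
tool_pos: [0.5609, -0.1923, 0.2156]
eef_rot: [-0.0, 0.976, -0.216, -0.001]
wrist_force: [-0.3, -0.0, -2.3]
gripper_width: 0.0097
```

Run:
```python
from h import *
w=grab('wrist','w2.png');s=robot.get_state()
print(s['time_s'],s['tool_pos'].round(4),s['gripper_width'],s['wrist_force'].round(2),s['torque'].round(3))
```

```text
4.25 [ 0.5607 -0.1922  0.2148] 0.009674686104374266 [-0.43  0.44 -2.93] [-0.023 -0.046  0.005]
```

View pics/w2.png

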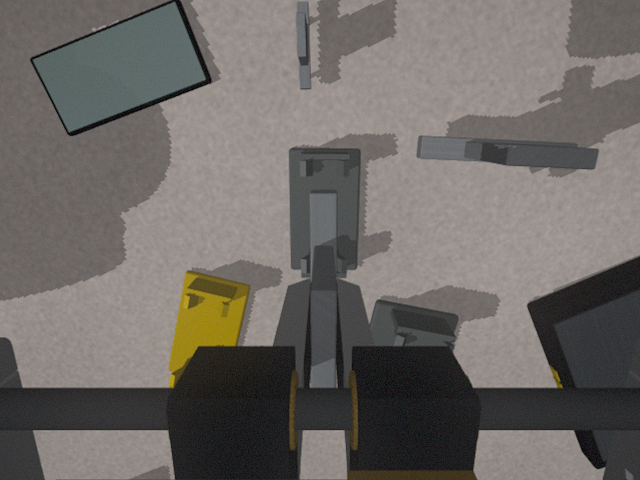

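Spanner is held: jaws at 9.7 mm, bar near end at (322,193), and the rest below is empty. Next I'll measure the spanner in the tool frame and work out the target pose.

```bash
cat > tgt.py <<'E'
from h import *
from scipy.spatial.transform import Rotation as R
def rot(s): return R.from_quat(s['eef_rot'][[1,2,3,0]])
def target(c,n,h):
    z=-n; y=h-(h@z)*z; y/=np.linalg.norm(y); return R.from_matrix(np.stack([np.cross(y,z),y,z],1))
E
python3 - <<'E'
from tgt import *
w=load('w2.png');s=robot.get_state();T=rot(s)
P=cloud(w).reshape(-1,3);q=(P-s['tool_pos'])@T.as_matrix()
m=(abs(q[:,0])<.02)&(q[:,1]<-.02)&(q[:,1]>-.08)&(abs(q[:,2]-.015)<.006);b=q[m]
print('bar',m.sum(),b.min(0).round(4),b.max(0).round(4),np.median(b,0).round(4))
# edge by pixel ray
e=(322.5,192.5);X=ray(w,e,s['tool_pos'][2]-.015);print('end edge tool',((X-s['tool_pos'])@T.as_matrix()).round(4))
A=np.array([.4862,.1531,.1053]);B=np.array([.4877,.2182,.0957]);c=(A+B)/2
az=np.radians(164.1);n=np.array([.5*np.cos(az),.5*np.sin(az),.866])
Tt=target(c,n,A-B)
print('rv',(Tt*T.inv()).as_rotvec().round(4), np.degrees((Tt*T.inv()).magnitude()))
print('hover d',(c+.1*n-s['tool_pos']).round(4),'TCP',c+.1*n,n)
E
```

```text
bar 1594 [-0.0068 -0.0501  0.0091] [ 0.0072 -0.02    0.021 ] [-0.     -0.0364  0.0134]
end edge tool [-0.0003 -0.0495  0.015 ]
rv [-0.2548 -0.4652  0.44  ] 39.48279763552806
hover d [-0.1219  0.3915 -0.0277] TCP [0.43886293 0.19934796 0.1871    ] [-0.48087065  0.13697961  0.866     ]
```

>>> drive_tool(
  plan="-0.025 -0.047 0.044 -0.012 0.04 0.01 -1; -0.051 -0.093 0.088 -0.024 0.08 0.02 -1; -0.076 -0.14 0.132 -0.036 0.12 0.02 -1; -0.102 -0.186 0.176 -0.048 0.16 0.02 -1; -0.127 -0.233 0.22 -0.061 0.2 0.02 -1; -0.153 -0.279 0.264 -0.073 0.24 0.02 -1; -0.178 -0.326 0.308 -0.085 0.28 0.02 -1; -0.204 -0.372 0.352 -0.098 0.32 0.01 -1; -0.229 -0.419 0.396 -0.11 0.36 0 -1; -0.2548 -0.4652 0.44 -0.122 0.3915 -0.01 -1",
)

```text
time_s: 5.25
tool_pos: [0.4378, 0.2008, 0.2047]
eef_rot: [0.073, 0.966, 0.009, 0.25]
wrist_force: [-0.0, -0.3, -1.6]
gripper_width: 0.0095
```

>>> drive_tool(
  plan="0 0 0 0 0 -0.01 -1; 0 0 0 0 0 -0.018 -1; 0 0 0 0 0 -0.018 -1; 0 0 0 0 0 -0.018 -1; 0 0 0 0 0 -0.018 -1; 0 0 0 0 0 -0.018 -1; 0 0 0 0 0 -0.018 -1; 0 0 0 0 0 -0.018 -1; 0 0 0 0 0 -0.018 -1; 0 0 0 0 0 -0.018 -1",
)

```text
time_s: 6.25
tool_pos: [0.4393, 0.1991, 0.1885]
eef_rot: [0.073, 0.966, 0.008, 0.25]
wrist_force: [1.2, -0.4, -0.9]
gripper_width: 0.0095
```

Run:
```python
from ring import *
from tgt import *
w=grab('wrist','w3.png');s=robot.get_state();T=rot(s);M=T.as_matrix()
print(s['time_s'],s['tool_pos'].round(4),s['joint_positions'].round(3),s['gripper_width'],'z',M[:,2].round(4),'y',M[:,1].round(4))
t=grab('top','t3.png')
c,n=ringfit(w,np.array([.487,.1857,.1005]),'w')
r,X,e1,e2=rectify(w,c,n)
g=cv2.cvtColor(r,cv2.COLOR_RGB2GRAY)
nb,l,st,ce=cv2.connectedComponentsWithStats((g<80).astype(np.uint8))
for i in range(1,nb):
    if 100<st[i,4]<9000: u,v=ce[i].round().astype(int);print(st[i],X[v,u].round(4))
cv2.imwrite('pics/w3b.png',np.hstack([w['pixels'],cv2.resize(r,(480,480))])[:,:,::-1][:, :, :]); 
x=cv2.imread('pics/w3b.png');cv2.imwrite('pics/w3b.png',cv2.resize(x,(800,343)))
```

```text
6.3 [0.4393 0.1991 0.1884] [ 0.559 -0.008  2.007 -0.522  0.843  0.836] 0.009902980669752563 z [ 0.4831 -0.1367 -0.8648] y [-0.0218 -0.9893  0.1442]
w plane [0.4854 0.1951 0.0996] [-0.4768  0.1411  0.8676] tilt 29.82 az 163.5 8183 9522
[ 140   50  100   70 2800] [0.4876 0.1611 0.1064]
[ 94  72  67  30 775] [0.5004 0.1891 0.1088]
[ 59 113  13  35 162] [0.488  0.2235 0.0964]
[103 118  73  38 928] [0.4733 0.1877 0.0942]
```

View pics/w3b.png

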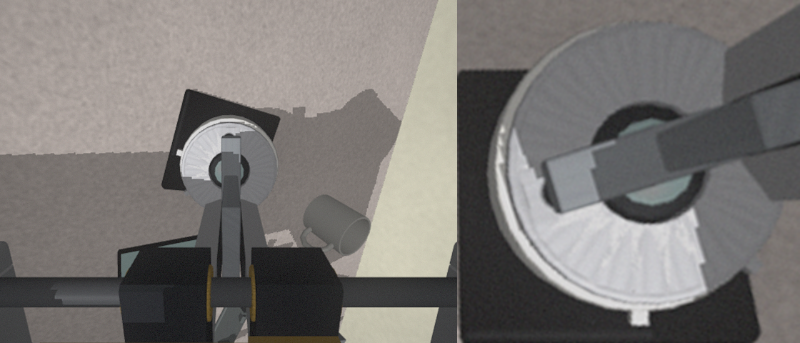

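The wrist view shows the bar over the ring, with its end just covering the lower-left hole near (230,137) in the pic. The fixed lens rim is partly visible. I'll check each camera's bias against the held spanner and get the ring centre from the lens and ring circles.

Run:
```python
from ring import *
from tgt import *
s=robot.get_state();T=rot(s);M=T.as_matrix();p=s['tool_pos']
for nm in('t3.png','w3.png'):
    im=load(nm);q=(cloud(im).reshape(-1,3)-p)@M
    for lab,z0 in(('bartop',.0145),('bladetop',-.0455)):
        m=(abs(q[:,0])<.011)&(abs(q[:,1])<.06)&(abs(q[:,2]-z0)<.004);b=q[m]
        if m.sum()>10: print(nm,lab,m.sum(),b.min(0).round(4),b.max(0).round(4),np.median(b,0).round(4))
az=np.radians(164.1);n=np.array([.5*np.cos(az),.5*np.sin(az),.866]);c0=np.array([.48695,.18565,.1005])
for nm,off in(('t0.png',0),('w3.png',.0008)):
    im=load(nm)
    for lab,o,rr in(('lens',.008,.0205),('ring',0.,.05)):
        c=c0+n*(o+off);r,X,e1,e2=rectify(im,c,n,res=.00025,half=.062)
        g=cv2.GaussianBlur(cv2.cvtColor(r,cv2.COLOR_RGB2GRAY),(5,5),0).astype(float)
        N=g.shape[0]; S=np.zeros((33,33)); a=np.radians(np.arange(0,360,2))
        # radial edge points near expected circle
        pts=[]
        for t in a:
            rad=np.arange(rr-.005,rr+.005,.00025)
            u=N/2+rad*np.cos(t)/.00025;v=N/2-rad*np.sin(t)/.00025
            ok=(u>=0)&(u<N)&(v>=0)&(v<N)
            if ok.sum()<10: continue
            val=g[v[ok].astype(int),u[ok].astype(int)];d=np.diff(val)
            k=np.argmax(d) if lab=='lens' else np.argmin(d)
            if abs(d[k])>6: pts.append((rad[ok][k]*np.cos(t),rad[ok][k]*np.sin(t)))
        pts=np.array(pts);x0,y0,R0=0,0,rr
        w=np.ones(len(pts))
        for _ in range(30):  # robust circle, fixed radius
            d=pts-[x0,y0];l=np.linalg.norm(d,axis=1);res=l-R0;w=1/(1+(res/.0007)**2)
            J=-d/l[:,None];dx=np.linalg.lstsq(J*w[:,None],-res*w,rcond=None)[0];x0+=dx[0];y0+=dx[1]
            R0=R0+ (w@res/w.sum())*.5
        C=c+x0*e1+y0*e2-n*o
        print(nm,lab,len(pts),'off e1,e2 mm',round(x0*1e3,2),round(y0*1e3,2),'R',round(R0*1e3,2),'inl',(abs(res)<.0007).sum(),C.round(4),'in tool',((C-p)@M).round(4))
print('c0 in tool',((c0-p)@M).round(4))
for h in ([.4862,.1531,.1053],[.4877,.2182,.0957]): print('hole tool',((np.array(h)-p)@M).round(4))
```

```text
t3.png bartop 211 [-0.0083 -0.0332  0.0106] [0.008  0.0505 0.0184] [0.003  0.0243 0.0153]
t3.png bladetop 78 [-0.0094 -0.0201 -0.0494] [ 0.0107  0.0235 -0.0416] [-0.0004  0.0128 -0.0446]
w3.png bartop 1678 [-0.0064 -0.0501  0.0105] [ 0.0076 -0.0031  0.0184] [ 0.0004 -0.0353  0.0142]
w3.png bladetop 2952 [-0.011  -0.0234 -0.0495] [ 0.0109  0.0195 -0.0415] [ 0.0004 -0.0065 -0.0457]
t0.png lens 180 off e1,e2 mm 2.06 4.11 R 20.59 inl 159 [0.4898 0.1827 0.1026] in tool [0.0021 0.0028 0.1009]
t0.png ring 115 off e1,e2 mm 0.32 -0.55 R 49.15 inl 73 [0.4864 0.1855 0.1002] in tool [-0.0019 -0.0003  0.1009]
w3.png lens 152 off e1,e2 mm -4.27 -1.69 R 20.19 inl 108 [0.4863 0.1903 0.1003] in tool [-0.0016 -0.005   0.1001]
w3.png ring 99 off e1,e2 mm 0.25 0.69 R 51.21 inl 47 [0.4871 0.1854 0.1015] in tool [-0.0007  0.      0.1001]
c0 in tool [-0.0013 -0.0004  0.1009]
hole tool [-0.0013  0.0325  0.1009]
hole tool [-0.0013 -0.0333  0.101 ]
```

Ring centre in the tool frame is x ≈ −1.3 mm, y ≈ 0, with the face at about 100.5 mm and the pin ends at about 46.5 mm. I'll approach and enter about 3 mm, then read the force.

>>> drive_tool(
  plan="0 0 0 0.007 -0.002 -0.013 -1; 0 0 0 0.0135 -0.004 -0.026 -1; 0 0 0 0.019 -0.0055 -0.036 -1; 0 0 0 0.022 -0.0065 -0.0415 -1; 0 0 0 0.023 -0.007 -0.044 -1; 0 0 0 0.024 -0.0072 -0.0456 -1; 0 0 0 0.0249 -0.0075 -0.047 -1; 0 0 0 0.0257 -0.0077 -0.0485 -1; 0 0 0 0.0264 -0.0079 -0.0499 -1; 0 0 0 0.0264 -0.0079 -0.0499 -1",
)

```text
time_s: 7.35
tool_pos: [0.4657, 0.1912, 0.1385]
eef_rot: [0.073, 0.966, 0.007, 0.25]
wrist_force: [-0.1, -0.6, -2.6]
gripper_width: 0.0094
```

Run:
```python
from tgt import *
s=robot.get_state();T=rot(s);M=T.as_matrix()
print(s['time_s'],s['tool_pos'].round(4),'F tool',(M.T@s['wrist_force']).round(2),'T',(M.T@s['torque']).round(3))
w=grab('scene','s4.png');t=grab('top','t4.png');v=grab('wrist','w4.png')
c0=np.array([.48695,.18565,.1005])
print('c0 in tool',((c0-s['tool_pos'])@M).round(4))
a=cv2.resize(w['pixels'][170:270,430:530],(400,400),interpolation=cv2.INTER_CUBIC)
b=cv2.resize(v['pixels'][130:280,225:425],(400,300),interpolation=cv2.INTER_CUBIC)
b=np.vstack([b,np.zeros((100,400,3),np.uint8)])
cv2.imwrite('pics/c4.png',np.hstack([a,b])[:,:,::-1])
```

```text
7.35 [0.4657 0.1912 0.1385] F tool [-1.39  0.19  2.23] T [ 0.104 -0.383 -0.018]
c0 in tool [ 0.     -0.0005  0.0439]
```

View pics/c4.png

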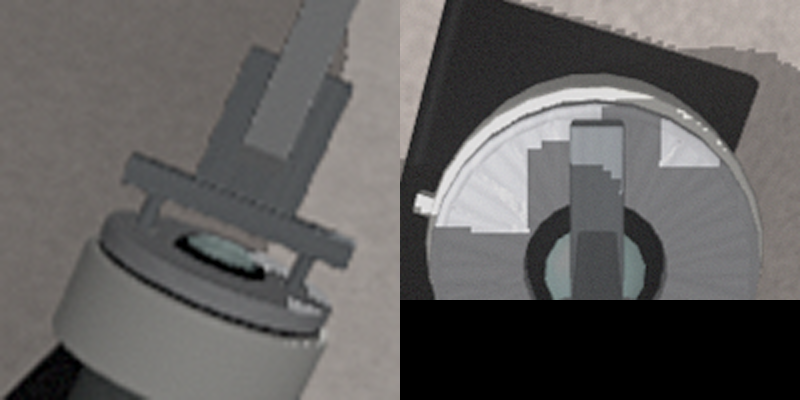

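The scene crop shows both pins, at (150,215) and (300,280), at the ring face above the holes. There is no extra axial force, so I'll push 5 mm deeper.

>>> drive_tool(
  plan="0 0 0 0.0003 -0.0001 -0.0006 -1; 0 0 0 0.0006 -0.0002 -0.0011 -1; 0 0 0 0.0009 -0.0003 -0.0016 -1; 0 0 0 0.0012 -0.0003 -0.0021 -1; 0 0 0 0.0015 -0.0004 -0.0026 -1; 0 0 0 0.0018 -0.0005 -0.0032 -1; 0 0 0 0.0021 -0.0006 -0.0038 -1; 0 0 0 0.0024 -0.0007 -0.0043 -1; 0 0 0 0.0024 -0.0007 -0.0043 -1; 0 0 0 0.0024 -0.0007 -0.0043 -1",
)

```text
time_s: 8.5
tool_pos: [0.4681, 0.1905, 0.1342]
eef_rot: [0.073, 0.966, 0.007, 0.25]
wrist_force: [0.1, -0.4, -2.0]
gripper_width: 0.0095
```

```bash
cat > st.py <<'E'
from tgt import *
s=robot.get_state();T=rot(s);M=T.as_matrix()
print(s['time_s'],s['tool_pos'].round(4),s['joint_positions'].round(3),'F tool',(M.T@s['wrist_force']).round(2),'T',(M.T@s['torque']).round(3),'z',M[:,2].round(4),'x',M[:,0].round(4))
print('c0 in tool',((np.array([.48695,.18565,.1005])-s['tool_pos'])@M).round(4),s['gripper_width'])
E
python3 - <<'E'
import st
from h import *
w=grab('scene','s5.png');t=grab('top','t5.png')
a=cv2.resize(w['pixels'][170:270,430:530],(400,400),interpolation=cv2.INTER_CUBIC)
b=cv2.resize(t['pixels'][245:335,130:220],(400,400),interpolation=cv2.INTER_CUBIC)
cv2.imwrite('pics/c5.png',np.hstack([a,b])[:,:,::-1])
E
```

```text
8.5 [0.4681 0.1905 0.1342] [ 0.503  0.116  2.02  -0.58   0.7    0.88 ] F tool [-0.86  0.13  1.87] T [ 0.07  -0.284  0.032] z [ 0.4831 -0.1367 -0.8648] x [0.8753 0.0508 0.4809]
c0 in tool [ 0.     -0.0005  0.0389] 0.009452833447702315
```

View pics/c5.png

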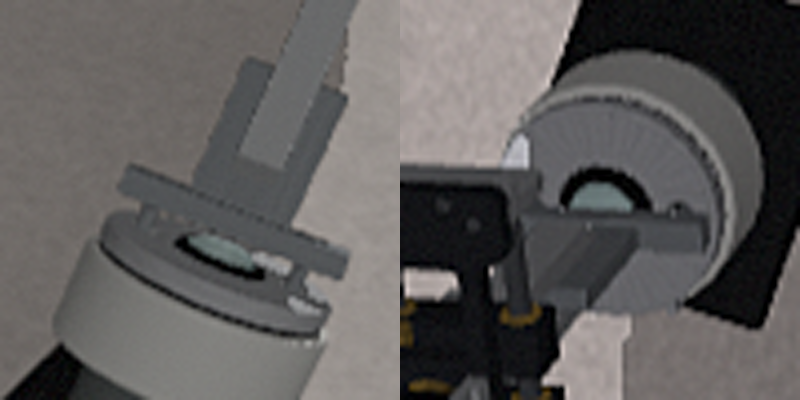

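Both pins now sit visibly shorter in the holes, with no axial load and an estimated depth of about 8 mm. I'll turn about the tool axis, clockwise seen looking at the face.

>>> drive_tool(
  plan="0.029 -0.0082 -0.0519 0 0 0 -1; 0.058 -0.0164 -0.1038 0 0 0 -1; 0.0966 -0.0273 -0.173 0 0 0 -1; 0.1353 -0.0383 -0.2421 0 0 0 -1; 0.1739 -0.0492 -0.3113 0 0 0 -1; 0.2126 -0.0601 -0.3805 0 0 0 -1; 0.2512 -0.0711 -0.4497 0 0 0 -1; 0.2899 -0.082 -0.5189 0 0 0 -1; 0.3285 -0.093 -0.5881 0 0 0 -1; 0.3575 -0.1012 -0.64 0 0 0 -1",
)

```text
time_s: 9.6
tool_pos: [0.4677, 0.1905, 0.1338]
eef_rot: [-0.023, 0.903, -0.344, 0.259]
wrist_force: [-2.9, 0.9, -3.7]
gripper_width: 0.0099
```

```bash
python3 st.py
```

```text
9.6 [0.4677 0.1905 0.1338] [ 0.504  0.117  2.02  -0.579  0.7    1.623] F tool [-4.06  1.88  1.74] T [-0.346 -1.106 -0.135] z [ 0.4822 -0.1369 -0.8653] x [ 0.6302 -0.632   0.4511]
c0 in tool [ 0.0002 -0.0008  0.0388] 0.009862744266186085
```

>>> drive_tool(
  plan="0.0097 -0.0027 -0.0173 0 0 0 -1; 0.0193 -0.0055 -0.0346 0 0 0 -1; 0.029 -0.0082 -0.0519 0 0 0 -1; 0.0386 -0.011 -0.0692 0 0 0 -1; 0.0483 -0.0137 -0.0865 0 0 0 -1; 0.0531 -0.015 -0.0952 0 0 0 -1; 0.058 -0.0164 -0.1038 0 0 0 -1; 0.058 -0.0164 -0.1038 0 0 0 -1; 0.058 -0.0164 -0.1038 0 0 0 -1; 0.058 -0.0164 -0.1038 0 0 0 -1",
)

```text
time_s: 10.6
tool_pos: [0.4678, 0.1907, 0.1339]
eef_rot: [-0.038, 0.881, -0.396, 0.257]
wrist_force: [-4.8, 4.6, -5.4]
gripper_width: 0.0099
```

```bash
python3 st.py
```

```text
10.6 [0.4678 0.1907 0.1339] [ 0.504  0.117  2.02  -0.579  0.7    1.74 ] F tool [-8.2   1.56  1.75] T [-0.552 -1.989 -0.214] z [ 0.4825 -0.1364 -0.8652] x [ 0.5549 -0.7167  0.4225]
c0 in tool [ 0.0001 -0.0005  0.0389] 0.009863128865306754
```

>>> drive_tool(
  plan="0.0097 -0.0027 -0.0173 0 0 0 -1; 0.0193 -0.0055 -0.0346 0 0 0 -1; 0.029 -0.0082 -0.0519 0 0 0 -1; 0.0338 -0.0096 -0.0606 0 0 0 -1; 0.0386 -0.011 -0.0692 0 0 0 -1; 0.0386 -0.011 -0.0692 0 0 0 -1; 0.0386 -0.011 -0.0692 0 0 0 -1; 0.0386 -0.011 -0.0692 0 0 0 -1; 0.0386 -0.011 -0.0692 0 0 0 -1; 0.0386 -0.011 -0.0692 0 0 0 -1",
)

```text
time_s: 11.6
tool_pos: [0.4675, 0.1911, 0.1337]
eef_rot: [-0.048, 0.865, -0.43, 0.255]
wrist_force: [-6.6, 7.7, -6.2]
gripper_width: 0.0098
```

Run:
```python
import st
from h import *
s=grab('scene','s6.png');t=grab('top','t6.png');w=grab('wrist','w6.png')
a=cv2.resize(w['pixels'][130:330,220:420],(400,400),interpolation=cv2.INTER_CUBIC)
b=cv2.resize(t['pixels'][245:335,130:220],(400,400),interpolation=cv2.INTER_CUBIC)
cv2.imwrite('pics/c6.png',np.hstack([a,b])[:,:,::-1])
```

```text
11.6 [0.4675 0.1911 0.1337] [ 0.504  0.117  2.02  -0.579  0.699  1.819] F tool [-11.71   1.84   1.11] T [-0.614 -2.954 -0.903] z [ 0.4825 -0.1358 -0.8653] x [ 0.5001 -0.7684  0.3994]
c0 in tool [ 0.0006 -0.0005  0.0388] 0.009769610751181884
```

View pics/c6.png

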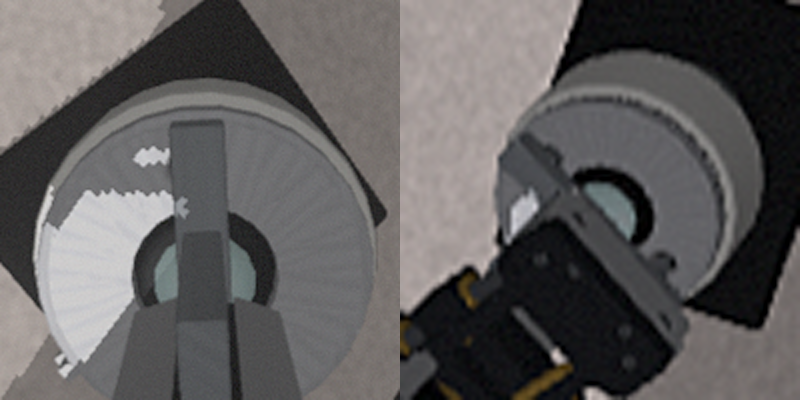

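Torque about the axis jumped to 0.90 N m, so the ring is at its stop. The top crop shows the hole edges at (548,152) and (662,262), so the hole line is well past level. I'll unload slightly, withdraw along the axis, and check the ring from clear of it.

>>> drive_tool(
  plan="-0.0145 0.0041 0.026 0 0 0 -1; -0.029 0.0082 0.0519 0 0 0 -1; -0.029 0.0082 0.0519 -0.0024 0.0007 0.0043 -1; -0.029 0.0082 0.0519 -0.0048 0.0014 0.0086 -1; -0.029 0.0082 0.0519 -0.0082 0.0023 0.0147 -1; -0.029 0.0082 0.0519 -0.0145 0.0041 0.026 -1; -0.029 0.0082 0.0519 -0.0217 0.0061 0.0389 -1; -0.029 0.0082 0.0519 -0.0314 0.0088 0.0562 -1; -0.029 0.0082 0.0519 -0.041 0.0116 0.0735 -1; -0.029 0.0082 0.0519 -0.041 0.0116 0.0735 -1",
)

```text
time_s: 12.75
tool_pos: [0.4272, 0.2029, 0.2108]
eef_rot: [-0.043, 0.876, -0.404, 0.258]
wrist_force: [0.7, 0.2, -2.5]
gripper_width: 0.0095
```

Run:
```python
import st
from ring import *
t=grab('top','t7.png');w=grab('wrist','w7.png')
az=np.radians(164.1);n=np.array([.5*np.cos(az),.5*np.sin(az),.866]);c=np.array([.48695,.18565,.1005])
R=[]
for im in(t,w):
    r,X,e1,e2=rectify(im,c,n); R.append(r)
    g=cv2.cvtColor(r,cv2.COLOR_RGB2GRAY)
    nb,l,stt,ce=cv2.connectedComponentsWithStats((g<75).astype(np.uint8))
    for i in range(1,nb):
        if 60<stt[i,4]<1200:
            d=(ce[i]-120)*.5; print(stt[i],'mm',d.round(1),'r',np.hypot(*d).round(1),'angle cw deg',np.degrees(np.arctan2(d[1],d[0])).round(1))
cv2.imwrite('pics/c7.png',cv2.resize(np.hstack(R),(800,400))[:,:,::-1])
```

```text
12.75 [0.4272 0.2029 0.2108] [ 0.584 -0.056  1.998 -0.508  0.899  1.709] F tool [-0.8   0.14  2.48] T [-0.275 -0.293 -0.038] z [ 0.487  -0.1341 -0.8631] x [ 0.5396 -0.7309  0.418 ]
c0 in tool [-0.0013  0.0018  0.1266] 0.009523650070225556
[ 53   0  17  26 195] mm [-30.7 -55.4] r 63.4 angle cw deg -119.0
[223   0  17  34 250] mm [ 57.  -55.2] r 79.3 angle cw deg -44.1
[ 52  77  23  21 354] mm [-28.8 -16.3] r 33.1 angle cw deg -150.5
[167 139  23  28 410] mm [28.9 15.6] r 32.9 angle cw deg 28.4
[ 31 168  11  19 115] mm [-42.4  29.1] r 51.4 angle cw deg 145.5
[ 49  65  27  34 235] mm [-30.8 -18.3] r 35.8 angle cw deg -149.3
[105  80  55  39 691] mm [  7.4 -13.1] r 15.1 angle cw deg -60.5
[ 76 116  64  48 885] mm [-10.   12.9] r 16.4 angle cw deg 127.8
[123 210  48  18 410] mm [14.5 51.1] r 53.1 angle cw deg 74.1
```

View pics/c7.png

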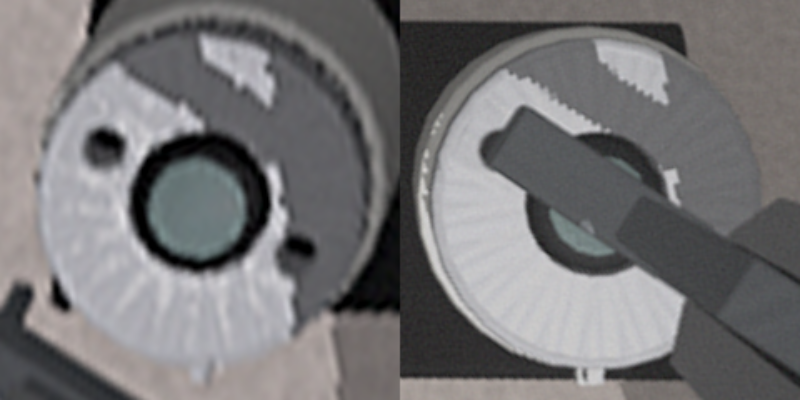

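The ring reads 28.4° to 29.5° clockwise, about 0.505 rad, so it is home (holes at (104,148) and (298,247) in the left half). Before going back I'll check whether the spanner slipped in the grip.

Run:
```python
from tgt import *
s7=robot.get_state()
def chk(nm,p,M):
    q=(cloud(load(nm)).reshape(-1,3)-p)@M
    for lab,z0,y0,y1 in(('bar',.0145,-.08,-.024),('blade',-.0455,-.03,.03)):
        m=(abs(q[:,0])<.014)&(q[:,1]>y0)&(q[:,1]<y1)&(abs(q[:,2]-z0)<.006);b=q[m]
        ys=np.arange(-.046,-.026,.004) if lab=='bar' else np.arange(-.016,.016,.004)
        mid=[]
        for y in ys:
            k=b[abs(b[:,1]-y)<.002]
            if len(k)>5: mid.append((y,(np.percentile(k[:,0],2)+np.percentile(k[:,0],98))/2,np.median(k[:,2])))
        mid=np.array(mid)
        if len(mid)<2: print(nm,lab,len(b));continue
        print(nm,lab,len(b),'ymin',b[:,1].min().round(4),'x mid',mid[:,1].mean().round(4),'yaw',np.polyfit(mid[:,0],mid[:,1],1)[0].round(3),'z',mid[:,2].mean().round(4),'pitch',np.polyfit(mid[:,0],mid[:,2],1)[0].round(3))
def mk(q): return R.from_quat([q[1],q[2],q[3],q[0]]).as_matrix()
chk('w2.png',np.array([.5607,-.1922,.2148]),mk([0,.976,-.216,-.0005]))
chk('w7.png',s7['tool_pos'],rot(s7).as_matrix())
T=rot(s7);Tt=R.from_quat([.976,-.216,0,0])
dR=Tt*T.inv();print('rv',dR.as_rotvec().round(4),np.degrees(dR.magnitude()))
print('d to above rest',(np.array([.5615,-.1925,.2])-s7['tool_pos']).round(4))
```

```text
w2.png bar 1447 ymin -0.0501 x mid 0.0002 yaw 0.002 z 0.0135 pitch 0.002
w2.png blade 3393 ymin -0.0236 x mid 0.0002 yaw 0.007 z -0.0465 pitch -0.002
w7.png bar 1482 ymin -0.0508 x mid 0.0004 yaw 0.001 z 0.0132 pitch -0.001
w7.png blade 3413 ymin -0.0239 x mid 0.0003 yaw 0.001 z -0.0467 pitch 0.001
rv [0.0315 0.5301 0.4188] 38.7494004325722
d to above rest [ 0.1343 -0.3947 -0.0081]
```

No slip, so I'll return above the rest.

>>> drive_tool(
  plan="0.003 0.053 0.042 0.0134 -0.0395 0.008 -1; 0.0063 0.106 0.0838 0.0269 -0.0789 0.015 -1; 0.0095 0.159 0.1256 0.0403 -0.1184 0.015 -1; 0.0126 0.212 0.1675 0.0537 -0.1579 0.015 -1; 0.0158 0.265 0.2094 0.0672 -0.1974 0.015 -1; 0.0189 0.3181 0.2513 0.0806 -0.2368 0.015 -1; 0.0221 0.3711 0.2932 0.094 -0.2763 0.012 -1; 0.0252 0.4241 0.335 0.1074 -0.3158 0.008 -1; 0.0284 0.4771 0.3769 0.1209 -0.3552 0 -1; 0.0315 0.5301 0.4188 0.1343 -0.3947 -0.008 -1",
)

```text
time_s: 13.85
tool_pos: [0.5614, -0.1951, 0.1982]
eef_rot: [0.001, 0.976, -0.216, -0.002]
wrist_force: [-0.0, -0.6, -2.2]
gripper_width: 0.0095
```

>>> drive_tool(
  plan="0 0 0 0 0 0 -1; 0 0 0 0 0 0 -1; 0 0 0 0 0 -0.03 -1; 0 0 0 0 0 -0.06 -1; 0 0 0 0 0 -0.08 -1; 0 0 0 0 0 -0.09 -1; 0 0 0 0 0 -0.09 -1; 0 0 0 0 0 -0.09 -1; 0 0 0 0 0 -0.09 -1; 0 0 0 0 0 -0.09 -1",
)

```text
time_s: 14.85
tool_pos: [0.5618, -0.1927, 0.1108]
eef_rot: [0.001, 0.976, -0.216, 0.001]
wrist_force: [0.1, -0.2, -2.5]
gripper_width: 0.0099
```

```bash
python3 st.py
```

```text
14.85 [ 0.5618 -0.1927  0.1108] [-0.391  0.485  1.493 -0.002  1.162  0.045] F tool [0.18 0.14 2.45] T [-0.007  0.083  0.021] z [ 7.0e-04 -1.8e-03 -1.0e+00] x [ 0.9067 -0.4218  0.0014]
c0 in tool [-0.2275 -0.3115  0.0095] 0.009859280040867035
```

>>> drive_tool(
  plan="0 0 0 -0.0003 0.0002 -0.01 -1; 0 0 0 -0.0003 0.0002 -0.022 -1; 0 0 0 -0.0003 0.0002 -0.032 -1; 0 0 0 -0.0003 0.0002 -0.04 -1; 0 0 0 -0.0003 0.0002 -0.046 -1; 0 0 0 -0.0003 0.0002 -0.05 -1; 0 0 0 -0.0003 0.0002 -0.052 -1; 0 0 0 -0.0003 0.0002 -0.053 -1; 0 0 0 -0.0003 0.0002 -0.0535 -1; 0 0 0 -0.0003 0.0002 -0.0535 -1",
)

```text
time_s: 15.85
tool_pos: [0.5612, -0.1925, 0.0569]
eef_rot: [0.001, 0.976, -0.216, 0.0]
wrist_force: [-1.9, 0.3, 5.3]
gripper_width: 0.01
```

```bash
python3 st.py
```

```text
15.85 [ 0.5612 -0.1925  0.0569] [-0.391  0.551  1.532 -0.002  1.058  0.045] F tool [-1.88  0.54 -5.3 ] T [-0.035 -0.57  -0.078] z [-3.0e-04 -1.5e-03 -1.0e+00] x [ 9.067e-01 -4.217e-01  4.000e-04]
c0 in tool [-0.2268 -0.3115 -0.0442] 0.009981425239369788
```

The bar is seated at the original height with light contact (5 N). I'll open gently, then retreat straight up.

>>> drive_tool(
  plan="0 0 0 0 0 0 -0.7; 0 0 0 0 0 0 -0.5; 0 0 0 0 0 0 -0.3; 0 0 0 0 0 0 -0.1; 0 0 0 0 0 0 -0.1; 0 0 0 0 0 0.01 -0.1; 0 0 0 0 0 0.04 -0.1; 0 0 0 0 0 0.08 -0.1; 0 0 0 0 0 0.12 -0.1; 0 0 0 0 0 0.14 -0.1",
)

```text
time_s: 16.85
tool_pos: [0.5619, -0.1927, 0.2009]
eef_rot: [0.001, 0.976, -0.216, 0.002]
wrist_force: [0.0, -0.4, 0.2]
gripper_width: 0.0422
```

>>> drive_tool(
  plan="0 0 0 -0.01 -0.02 0.02 -0.1; 0 0 0 -0.02 -0.05 0.04 -0.1; 0 0 0 -0.03 -0.09 0.05 -0.1; 0 0 0 -0.04 -0.13 0.05 -0.1; 0 0 0 -0.05 -0.16 0.05 -0.1; 0 0 0 -0.05 -0.16 0.05 -0.1; 0 0 0 -0.05 -0.16 0.05 -0.1; 0 0 0 -0.05 -0.16 0.05 -0.1; 0 0 0 -0.05 -0.16 0.05 -0.1; 0 0 0 -0.05 -0.16 0.05 -0.1",
)

```text
time_s: 17.85
tool_pos: [0.5115, -0.3516, 0.2465]
eef_rot: [0.001, 0.977, -0.215, -0.0]
wrist_force: [0.1, 0.0, -0.0]
gripper_width: 0.0418
```

Run:
```python
import st
from ring import *
t=grab('top','t9.png');t0=load('t0.png');s=grab('scene','s9.png')
for nm,im in(('before',t0),('after',t)):
    P=cloud(im)[230:300,330:410].reshape(-1,3);q=P[(P[:,2]>.095)&(P[:,2]<.12)]
    c,wh,an=cv2.minAreaRect((q[:,:2]*1000).astype(np.float32));print(nm,len(q),np.round(c,1),np.round(wh,1),round(an,1),np.median(q[:,2]).round(4))
az=np.radians(164.1);n=np.array([.5*np.cos(az),.5*np.sin(az),.866]);c=np.array([.48695,.18565,.1005])
g=cv2.cvtColor(rectify(t,c,n)[0],cv2.COLOR_RGB2GRAY)
nb,l,stt,ce=cv2.connectedComponentsWithStats((g<75).astype(np.uint8))
for i in range(1,nb):
    d=(ce[i]-120)*.5
    if 60<stt[i,4]<1200 and 30<np.hypot(*d)<36: print('hole',d.round(1),np.degrees(np.arctan2(d[1],d[0])).round(1))
D=np.abs(cloud(t)-cloud(t0))[...,2]
for nm,(u0,u1,v0,v1) in dict(phone=(245,300,275,360),mug=(250,298,138,205)).items():print(nm,'changed px',(D[v0:v1,u0:u1]>.006).sum())
a=cv2.resize(t['pixels'][225:305,325:415],(400,355),interpolation=cv2.INTER_CUBIC)
b=cv2.resize(s['pixels'][180:280,220:333],(400,355),interpolation=cv2.INTER_CUBIC)
cv2.imwrite('pics/c9.png',np.hstack([a,b])[:,:,::-1])
```

```text
17.85 [ 0.5115 -0.3516  0.2465] [-6.610e-01  4.360e-01  1.243e+00 -1.000e-03  1.463e+00 -2.260e-01] F tool [ 0.08 -0.06  0.05] T [0.007 0.056 0.017] z [-6.0e-04 -1.3e-03 -1.0e+00] x [ 0.9072 -0.4207  0.    ]
c0 in tool [-0.2483 -0.4773  0.1453] 0.041794984243335505
before 127 [ 560.8 -192.9] [43.9 10.4] 65.1 0.1008
after 130 [ 560.5 -192.7] [43.8 10.4] 63.9 0.1005
hole [-28.7 -16.4] -150.3
hole [28.7 16. ] 29.1
phone changed px 276
mug changed px 192
```

View pics/c9.png

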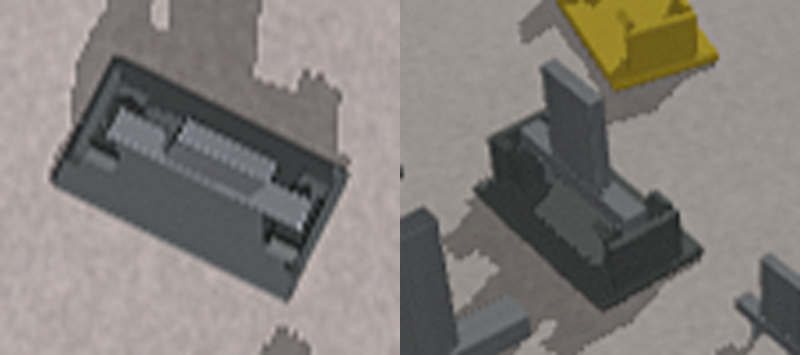

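The spanner stands upright with its bar in the notches, within 0.4 mm of its starting place. The phone and mug pixel changes look like depth noise, so I'll check their outlines against the start picture and then hand in.

Run:
```python
from h import *
for nm in('t0.png','t9.png'):
    P=cloud(load(nm))
    for l,(u0,u1,v0,v1),lo,hi in(('phone',(245,300,275,360),.004,.02),('mug',(250,298,138,190),.08,.1)):
        q=P[v0:v1,u0:u1].reshape(-1,3);q=q[(q[:,2]>lo)&(q[:,2]<hi)];print(nm,l,len(q),np.median(q,0).round(4))
print(robot.sign_off())
```

```text
t0.png phone 2544 [0.4459 0.006  0.0078]
t0.png mug 319 [0.7522 0.0123 0.0879]
t9.png phone 2543 [0.4454 0.0061 0.0079]
t9.png mug 327 [0.753  0.0125 0.0876]
the job is handed in; nothing more can be done
None
```

The job is done and handed in at about 18 s of the 59 s allowed. I took the middle-sized spanner from the small grey rest and put both pins about 8 mm into the ring's holes, with no contact force before turning. I turned the ring clockwise until the torque jumped to 0.9 N m at its stop, then stood the spanner back in its rest and let go.

**Last checks:**
- **Ring:** the hole line reads 29–30° clockwise, about 0.51 rad against the stop at 0.50, so it is home within measuring error.
- **Spanner:** it stands upright in the notches, within 0.4 mm and about 1° of where it started.
- **Phone and mug:** both are within 1 mm of their starting places. A rougher depth comparison had flagged some changed pixels there, which I put down to noise.
- **Gripper:** it is clear of everything, with about zero force at the wrist.

**Disagreement:** during alignment the wrist and top cameras differed by about 3 mm along the bar. I used the average, and the pins went in cleanly.

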